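# Pin the plates of a flow cell

### The arm

A 7-joint arm with a two-finger parallel gripper is mounted at the origin on the work surface. World frame = base frame: x ahead of the robot, y to its left, z up, the work surface at z = 0. Lengths are in m, angles in rad, forces in N, time in s.
With the tool pointing down it reaches from about 0.4 to 0.925 m from the base axis. Payload 5.6 kg.
Tool frame: the origin (TCP) lies midway between the tips of the shut fingers; the grasp point (between the pads) lies 19 mm behind it; z points along the fingers, y is the line along which they close (so a half turn about z gives the same grasp; the last joint's range is limited). The gripper opens to 85 mm and grips with 20 to 120 N. Pads are 22 mm wide; open, the fingers measure 114 mm over their backs; the gripper's body (76 mm by 85 mm) begins 54 mm behind the grasp point. The pads swing forward as they close: fully open they stand 13 mm farther back than shut.
Start: joints at [-1.373, 0.468, -0.012, 1.603, 0.006, 1.071, -0.056], TCP at [0.155, 0.631, 0.231] pointing down, gripper open.
Joint ranges: [-2.53, 2.53], [-0.31, 2.02], [-1.57, 1.55], [0.28, 2.44], [-1.29, 4.43], [0.15, 1.84], [-2.92, 2.92]. Speed limits (rad/s): [2.57, 2.57, 3.14, 3.14, 3.14, 3.14, 3.14].

### API

Orientations are given as a unit quaternion [w, x, y, z].
In Python, from cell import ctrl gives the robot as it stands. The module is installed in compiled form; this text tells all that it offers.
- The arm moves only by the tool arm_command, never from a script. Its argument "rows" is a list that holds one entry, the list of rows, each a list of 7 numbers: the gripper command: -1 is fully open, 1 is shut, values between are in proportion, then the shift along the world's x, y, z in cm, then the turn, a rotation vector about the world's x, y, z in degrees. In form: [[[fingers, tx, ty, tz, wx, wy, wz], ...]]. A call has 1 to 12 rows; each row shifts and turns the commanded pose from where the row before left it; what a row does not reach is not made up. A row lasts 1/12 s, in which the tool goes at most 41.7 mm and 7.16 degrees, less where a joint would pass 70% of its speed; a pose out of reach is approached as far as the arm can. A call with a gripper value outside its range is refused whole. The fingers move at their own pace and stop on an object; the grip force is fixed at half the most. Time passes only in rows, so rows that do not move let the fingers close. It gives the time, the measured TCP pose, the force, the opening and the grip force at its end, in the units of the state.
- ctrl.read_state(): the state, without advancing time (a new reading comes with each control period).
- ctrl.grab_frame(name): name is "side" or "top" or "wrist"; returns the picture (384x512x3 uint8, red, green, blue); there is no depth.
- ctrl.get_calibration(name): a dict with "camera_matrix" (3x3 intrinsics, pixels), "R" (3x3) and "t" (3): a world point X has camera coordinates R X + t. Camera axes: x right, y down, z forward; pixel columns grow to the right and rows downward; lengths in m; the calibration is good to about 2 mm. A picture is of the moment at which its call begins: read the wrist's pose just before it. get_calibration takes no time and is no camera call; for the wrist camera it gives the pose at the moment of the call.
- ctrl.sign_off(): hands the job in; it is judged then, once.
The state is a dict: "clock": time; "joint_pos": joint angles; "joint_velocities": joint speeds; "joint_torque": joint torques, N m; "ee_pos": TCP position; "eef_rot": TCP orientation; "force": force on the tool from outside, world axes, zero at the start; "ft_torque": the same for the moment, N m; "opening": finger opening in m; "gripper_force": force on a finger pad.
Only numpy, scipy, OpenCV 4.12 (cv2) and the standard library are available. Lean on these libraries where they do the work, as an engineer would, in place of code of your own. Each camera call takes 0.05 s, during which the arm holds its last target. There are 200 camera calls.

### The job

The plates of the small flow cell have swung out of line on their fixed post. Line up the holes at their free ends over the hole in the grey base and pass the brass-handled alignment rod from its stand down through all of them, fully home, so that its collar sits on the aluminium cover, and let go of it. One of the hidden plates is brittle graphite, so feel your way and press gently, never force the rod, and leave the bottles and the beaker alone.

Things in the scene. Friction and masses are not known exactly. Their poses are not given: they have to be found in the camera images.
- cell_base: Fixed grey bottom end plate of the flow cell, flat on the bench: 150 (x) x 90 (y) x 22 mm. Origin: centre of its underside; x along the cell, z up. A fixed post stands on it at x = -40 mm, its rod hole is at x = +40 mm (both y = 0). Three loose plates lie on it, threaded on the post: black graphite frame, white frame, then the aluminium cover on top.
- base_hole (a point): Centre of the mouth of the rod hole in the base's top face, 22 mm above the bench; 11.6 mm diameter, vertical, straight through the base. Axes as the base: x away from the post, y across the cell. At the start the rod hole of each loose plate lies up to 13 mm to either side (y) of it, each plate independently.
- post_foot (a point): Foot of the steel post, on the base's top face; 10 mm thick, 36 mm tall. The loose plates swing round it, 0.8 mm slack all round. Each is a 112 mm strip, 16 mm longer than its holes at both ends: post hole and rod hole 80 mm apart, both 11.6 mm wide, on its centre line. They are smooth and drag lightly on one another (under 1 N); a rod standing in a plate's hole carries it along.
- white_level (a point): Point on the line of the base hole at the height of the white frame's top, 38 mm above the bench (fixed to the base). The white plastic frame on the black graphite one (top 30 mm above the bench): both 30 mm wide, 8 mm thick, mostly hidden under the cover, not tracked. Even with the cover in line, each can lie 5 mm off to a side under its edges, and the rod's point then lands on it.
- cover: Loose aluminium top end plate, 112 x 40 x 10 mm, with two blue hose fittings (15 mm thick, 18 mm tall) standing on it 24 and 56 mm from the post hole. Origin: centre of its post hole on its underside, 38 mm above the bench when the stack lies flat; x points to its rod hole, z up. The post stands 10 mm above its top face.
- cover_hole (a point): Centre of the mouth of the cover's rod hole in its top face (48 mm above the bench), 11.6 mm diameter, 80 mm from the post hole.
- rod: Loose alignment rod, 81 mm long, about 70 g, upright in its stand, point down. Origin: centre of its flat point; z up to the handle. Steel shank 10 mm thick, 45 mm long, its end tapering over the last 2.5 mm to 8 mm; above it a brass collar 23 mm across, 4 mm thick. Fully home, the collar rests on the cover and the point is 3 mm above the bench.
- rod_grip (a point): On the rod's axis, 71 mm above its point, where to hold it: in the round brass handle, 16 mm thick and 32 mm tall, which reaches from the collar's top (49 mm above the point) to 81 mm. Fingertips 19 mm lower still clear the collar by 3 mm.
- rod_stand: Fixed black stand block, 70 x 50 x 50 mm, in which the rod stands with its collar on the block's top; origin: centre of its underside; the rod's hole, 14 mm diameter and vertical, is at x = -15 mm in its frame.
- bottle_a: Loose small clear bottle with blue cap, 54 mm across, 105 mm tall; origin: centre of its foot. Leave it alone.
- bottle_b: A second bottle like it. Leave it alone.
- beaker: Loose glass beaker, 60 mm across, 75 mm tall; origin: centre of its foot. Leave it alone.
Mind the look-alikes: they are no part of the job. Of the things like the rod, leave any that is purple; of the rest the smaller one is meant.

How it is judged:
At the end, for the whole second after the job is handed in: Rod released, at rest, upright within 0.08 rad, its point within 2.5 mm of the base hole's axis and 1.8 mm of its seated height (collar on the cover); the cover at its proper height on both frames within 1.8 mm, its rod hole within 3 mm of the base's (z of rod in the frame of cell_base between 0.0008 and 0.0048 m and horizontal distance between rod and base_hole below 0.0025 m and angle between rod's own z axis and vertical below 0.08 rad and horizontal distance between cover_hole and base_hole below 0.003 m and z of cover in the frame of cell_base between 0.0362 and 0.0398 m and linear speed of rod below 0.01 m/s); the robot touches nothing.
It fails at once if the cell is pressed with more than 50 N (the plates' own weight, about 3 N, included) (contact force between cell_base and anything else above 50 N).
It fails at once if a bottle or the beaker is shifted more than 20 mm or tipped (distance of any of bottle_a, bottle_b, beaker from where it was at the start of the episode above 0.02 m or angle between any of bottle_a, bottle_b, beaker's own z axis and vertical above 0.3 rad).
It also fails if it takes over 67 s, if anything falls off the work surface, if the arm or the gripper's body presses on something with over 40 N, if the wrist force passes 120 N, or if a joint passes its speed limit or range.

## Working session

There is one attempt and no reset: what is moved stays moved. The work goes in short steps, Python scripts to look and compute and a tool call to move; the robot and the scene stay as the last step left them, time stands still between calls to the robot, and variables do not carry over. Pictures are saved under pics/ and viewed, at most 12 in all, crops included, and the job is handed in when it is done.

Besides the shell and the picture viewer there is one more tool, called after ">>>" in YAML: its name, and indented under it one key for each argument. arm_command: Moves the arm, as the interface text tells. Its arguments: {"type":"object","properties":{"rows":{"type":"array"}},"required":["rows"]}

```bash
mkdir -p pics; cat > h.py <<'E'
import numpy as np, cv2
from cell import ctrl
def shot(n,f):
    c=ctrl.get_calibration(n); im=ctrl.grab_frame(n); np.savez(f'pics/{f}.npz',im=im,K=c["camera_matrix"],R=c["R"],t=c["t"])
    cv2.imwrite(f'pics/{f}.png',im[:,:,::-1]); return im
def ray(f,u,v,z):
    d=np.load(f'pics/{f}.npz'); K,R,t=d['K'],d['R'],d['t']
    r=R.T@np.linalg.solve(K,[u,v,1]); o=-R.T@t; return o+r*(z-o[2])/r[2]
def proj(f,X):
    d=np.load(f'pics/{f}.npz'); p=d['K']@(d['R']@np.array(X)+np.ravel(d['t'])); return p[:2]/p[2]
def crop(f,x0,y0,x1,y1,s,o):
    im=cv2.imread(f'pics/{f}.png')[y0:y1,x0:x1]; cv2.imwrite(f'pics/{o}.png',cv2.resize(im,None,fx=s,fy=s,interpolation=cv2.INTER_CUBIC))
E
python3 - <<'E'
from h import *
a=shot('top','top0');b=shot('side','side0')
print(ctrl.read_state())
for n in('top','side','wrist'):
    c=ctrl.get_calibration(n);print(n,c['camera_matrix'],-np.array(c['R']).T@np.ravel(c['t']),c['R'])
E
```

```text
{'clock': 0.1, 'joint_pos': array([-1.37298956,  0.46827028, -0.01156251,  1.60350855,  0.00596778,
        1.07138745, -0.05630015]), 'joint_velocities': array([ 0.00100909, -0.00197135,  0.00138631, -0.00312361,  0.00055056,
        0.00043289,  0.00028972]), 'joint_torque': array([ 9.62723680e-04, -5.33523810e+01,  2.17515469e-02, -2.51968360e+01,
        1.15571654e-02,  4.22612458e-03, -1.08386848e-05]), 'ee_pos': array([0.15497934, 0.63075665, 0.23045528]), 'eef_rot': array([-4.13980497e-05,  1.20170304e-01,  9.92752993e-01, -7.68550895e-04]), 'force': array([-0.72218256, -0.32888594,  0.19363327]), 'ft_torque': array([ 0.03631548, -0.02954126,  0.00731304]), 'gripper_force': 0.0, 'opening': 0.08535983948428326}
top [[362.92901891   0.         253.52780481]
 [  0.         362.92901891 190.84658631]
 [  0.           0.           1.        ]] [ 0.42616875 -0.02401871  0.93717637] [[-0.02029707 -0.9997851  -0.0042178 ]
 [-0.98815756  0.02070243 -0.15203961]
 [ 0.15209425  0.00108189 -0.9883654 ]]
side [[491.46167161   0.         260.79452903]
 [  0.         491.46167161 182.63821797]
 [  0.           0.           1.        ]] [0.32552784 1.08635449 0.82241387] [[-0.97418295 -0.2246082   0.02277575]
 [-0.14443112  0.54252092 -0.8275329 ]
 [ 0.17351435 -0.80945797 -0.56095504]]
wrist [[297.82142904   0.         252.69063496]
 [  0.         297.82142904 192.86175686]
 [  0.           0.           1.        ]] [0.08364864 0.64917562 0.37386027] [[ 0.23822423  0.97120846 -0.00182873]
 [ 0.93074544 -0.22776054  0.28607353]
 [ 0.27742052 -0.06985173 -0.95820592]]
```

View pics/top0.png

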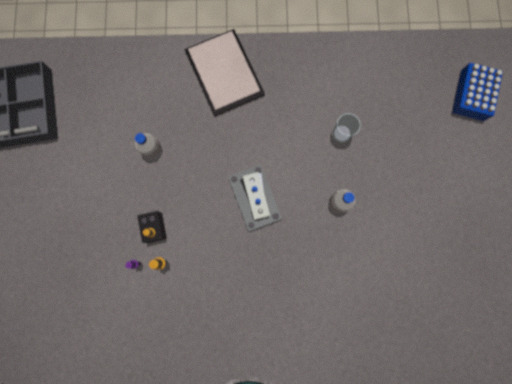

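View pics/side0.png

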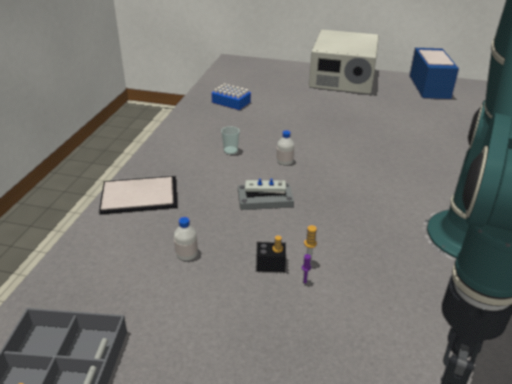

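The top view shows the brass-handled rod in the black stand at (150,232), a larger orange look-alike at (157,264) and a purple one at (133,265). The cell is at about (256,200), with bottles at (146,145) and (344,200) and the beaker at (346,127). The side view shows the stand at (271,256) with a short brass handle, and the taller orange one at (311,240). The one in the stand fits, because it isn't purple and is the smaller of the other two. I'll confirm it in a crop.

```bash
python3 - <<'E'
from h import *
a=cv2.imread('pics/top0.png');b=cv2.imread('pics/side0.png')
r=lambda im,s:cv2.resize(im,s,interpolation=cv2.INTER_CUBIC)
p=r(a[200:280,115:185],(350,400)); q=r(b[215:285,245:325],(440,385))
o=np.zeros((400,790,3),np.uint8);o[:,:350]=p;o[:385,350:]=q
cv2.imwrite('pics/c1.png',o)
# base corners on top
for n,u,v,z in [('rod',149,232,.08),('base',256,200,.022),('hole end',261,211,.048),('post end',251,180,.05),('big',157,264,.08),('bA',147,147,.05),('bB',344,200,.05),('beak',346,127,.04)]:print(n,ray('top0',u,v,z))
for n,u,v,z in [('rod',278,240,.08),('base',266,192,.04),('big',311,232,.09)]:print(n,ray('side0',u,v,z))
E
```

```text
rod [0.46533299 0.22465279 0.08      ]
base [ 0.54333757 -0.02882071  0.022     ]
hole end [ 0.51251274 -0.0403883   0.048     ]
post end [ 0.59008572 -0.01732138  0.05      ]
big [0.3910659  0.20433367 0.08      ]
bA [0.68023932 0.24342766 0.05      ]
bB [ 0.53523994 -0.24519917  0.05      ]
beak [ 0.72509886 -0.26380748  0.04      ]
rod [0.46406604 0.23399873 0.08      ]
base [ 0.54328867 -0.00147094  0.04      ]
big [0.39342269 0.19853398 0.09      ]
```

View pics/c1.png

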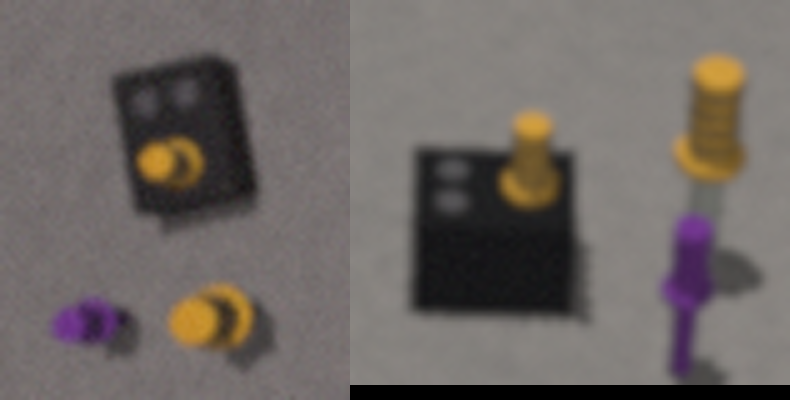

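Confirmed: the brass rod in the stand is the one, the orange one is clearly bigger, and the third is purple. I'll move towards it, turning the tool by +30° so the fingers will close across the cell.

>>> arm_command:
  rows:
    - [[-1,2.4,-3.3,0,0,0,2.5],[-1,2.4,-3.3,0,0,0,2.5],[-1,2.4,-3.3,0,0,0,2.5],[-1,2.4,-3.3,0,0,0,2.5],[-1,2.4,-3.3,0,0,0,2.5],[-1,2.4,-3.3,0,0,0,2.5],[-1,2.4,-3.3,0,0,0,2.5],[-1,2.4,-3.3,0,0,0,2.5],[-1,2.4,-3.3,0,0,0,2.5],[-1,2.4,-3.3,0,0,0,2.5],[-1,2.4,-3.3,0,0,0,2.5],[-1,2.4,-3.3,0,0,0,2.5]]

```text
clock: 1.1
ee_pos: [0.4437, 0.2333, 0.2312]
eef_rot: [-0.0, -0.142, 0.99, 0.0]
force: [0.5, 0.6, 1.3]
opening: 0.0852
gripper_force: 0.0
```

```bash
python3 - <<'E'
from h import *
shot('wrist','w1'); s=ctrl.read_state(); print(s['clock'],s['ee_pos'],s['eef_rot'],s['joint_pos'],s['force'])
E
```

```text
1.15 [0.44899383 0.22514854 0.23142648] [ 0.00127292 -0.13761846  0.99048202 -0.00221597] [-0.64734093  0.21482541  0.12919566  1.966664   -0.02732764  0.96130981
  1.34145587] [ 4.50202296 -5.83860953  0.22488294]
```

>>> arm_command:
  rows:
    - [[-1,0.5,-3.8,0,0,0,0],[-1,0.5,-3.8,0,0,0,0],[-1,0.5,-3.8,0,0,0,0],[-1,0.5,-3.8,0,0,0,0],[-1,0.5,-3.8,0,0,0,0],[-1,0.5,-3.8,0,0,0,0],[-1,0,0,0,0,0,0],[-1,0,0,0,0,0,0]]

```text
clock: 1.82
ee_pos: [0.4729, 0.0053, 0.2312]
eef_rot: [-0.0, -0.138, 0.99, -0.0]
force: [-0.0, 0.5, -0.5]
opening: 0.0854
gripper_force: 0.0
```

```bash
python3 - <<'E'
from h import *
shot('wrist','w2'); s=ctrl.read_state(); print(s['clock'],s['ee_pos'],s['eef_rot'],s['joint_pos'],s['force'])
a=cv2.imread('pics/w1.png');b=cv2.imread('pics/w2.png')
cv2.imwrite('pics/w12.png',cv2.resize(np.vstack([a,b]),(400,600),interpolation=cv2.INTER_AREA))
E
```

```text
1.8667 [0.4728379  0.00721317 0.23109887] [-2.09911966e-04 -1.40069490e-01  9.90141629e-01  2.20636600e-04] [-0.33987654  0.16272323  0.28285204  2.03808546 -0.05618188  0.9483454
  1.82408999] [-0.73641129  0.99805855 -0.08196018]
```

View pics/w12.png

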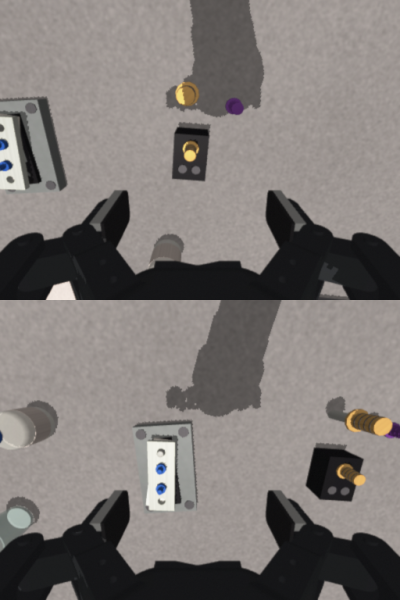

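The wrist shots show the stand with the rod at about (190,150) in the upper half, with the cell at (165,465) in the lower half. Black frame edges stick out on the cover's right side. I'll enlarge the cell.

```bash
python3 - <<'E'
from h import *
crop('w2',160,150,265,270,5,'c2')
crop('w1',210,90,310,240,1,'x')
E
```

```text
(no output)
```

View pics/c2.png

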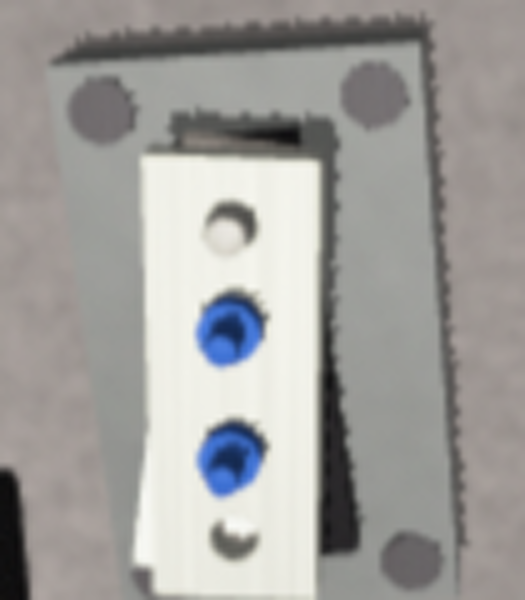

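The crop shows the post end at the top, nearer the robot: the post disc is at (225,232) with its shadow. The rod hole is at the bottom at (233,538). The plates fan out from the top, with white 3–4 px to the left and graphite about 8 px to the right. I'll measure this and plan a better viewpoint.

```bash
python3 - <<'E'
from h import *
P=lambda u,v,z:ray('w2',160+u/5-.4,150+v/5-.4,z)
for n,u,v,z in [('TL',52,62,.022),('TR',425,42,.022),('bTL',102,110,.022),('bTR',375,95,.022),('bBR',411,560,.022),('post',225,232,.058),('posthole',232,226,.048),('chole',235,538,.048),('whiteBL',135,568,.038),('grBR',358,552,.030),('covBL',152,592,.048),('covBR',317,597,.048),('covTL',140,153,.048),('covTR',322,158,.048)]: print(n,P(u,v,z).round(4))
print('delta',P(250,320,.03)-ray('w2',256,140,.03))
# rod in w1 (scaled 1.28 coords)
im=cv2.imread('pics/w1.png');h=cv2.cvtColor(im,cv2.COLOR_BGR2HSV)
m=cv2.inRange(h,(12,110,90),(30,255,255));n,l,st,c=cv2.connectedComponentsWithStats(m)
for i in range(1,n):
    if st[i,4]>40: print(st[i],c[i],ray('w1',*c[i],.065))
crop('w1',205,150,285,240,6,'c3')
E
```

```text
TL [ 0.4935 -0.091   0.022 ]
TR [ 0.4643 -0.0063  0.022 ]
bTL [ 0.5017 -0.077   0.022 ]
bTR [ 0.48   -0.0144  0.022 ]
bBR [0.5989 0.0271 0.022 ]
post [ 0.5113 -0.0385  0.058 ]
posthole [ 0.5128 -0.038   0.048 ]
chole [ 0.5904 -0.0189  0.048 ]
whiteBL [ 0.6114 -0.0415  0.038 ]
grBR [0.5959 0.0124 0.03  ]
covBL [ 0.6105 -0.0352  0.048 ]
covBR [0.6007 0.0044 0.048 ]
covTL [ 0.5018 -0.062   0.048 ]
covTR [ 0.4916 -0.0222  0.048 ]
delta [ 0.1021145  -0.03008339  0.        ]
[225 105  30  30 704] [238.87926136 119.90056818] [0.39184316 0.2045752  0.065     ]
[234 180  21  27 369] [243.33333333 193.46883469] [0.46531086 0.23009206 0.065     ]
```

View pics/c3.png

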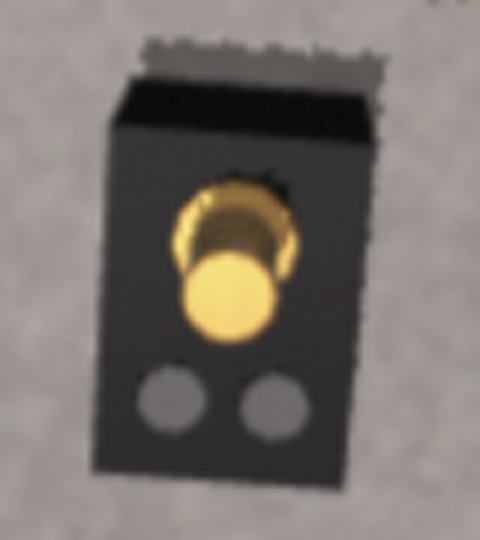

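The crop shows the rod upright in the stand: handle top at (230,297), collar at (236,243). The cell numbers agree with each other: base yaw 19.1°, post 40 mm from the centre, cover hole at −7.4 mm. Next I'll get the rod axis and compute the grasp move.

```bash
python3 - <<'E'
from h import *
print(ray('w1',205+236/6-.4,150+243/6-.4,.054),ray('w1',205+230/6-.4,150+297/6-.4,.086))
print(ray('side0',278.3,237.2,.086),ray('top0',146.4,232.2,.086))
s=ctrl.read_state();print(s['ee_pos'],s['eef_rot'])
E
```

```text
[0.46460199 0.23024375 0.054     ] [0.46493588 0.23022324 0.086     ]
[0.46420075 0.23110985 0.086     ] [0.46471854 0.22897815 0.086     ]
[0.4728379  0.00721317 0.23109887] [-2.09911966e-04 -1.40069490e-01  9.90141629e-01  2.20636600e-04]
```

>>> arm_command:
  rows:
    - [[-1,3.0,-1,-1,0,0,1],[-1,3.0,-1,-1,0,0,1],[-1,3.0,-1,-1,0,0,1],[-1,1,0,-1,0,0,0],[-1,0,0,0,0,0,0],[-1,0,0,0,0,0,0],[-1,0,0,0,0,0,0]]

```text
clock: 2.45
ee_pos: [0.5722, -0.0211, 0.1912]
eef_rot: [-0.001, -0.168, 0.986, 0.0]
force: [0.4, -0.7, 0.9]
opening: 0.0851
gripper_force: 0.0
```

```bash
python3 - <<'E'
from h import *
shot('wrist','w3'); s=ctrl.read_state(); print(s['ee_pos'],s['eef_rot'],s['joint_pos'])
ax=np.array([.9449,.3272]);n=np.array([-.3272,.9449]);c=np.array([.5503,-.025])
pts={k:proj('w3',[*(c+a*ax+b*n),z]).round(1) for k,a,b,z in [('c1',-.075,-.045,.022),('c2',-.075,.045,.022),('c3',.075,-.045,.022),('c4',.075,.045,.022),('post',-.04,0,.058),('hole',.04,0,.048)]}
print(pts)
q=np.array(list(pts.values()));x0,y0=(q.min(0)-10).astype(int);x1,y1=(q.max(0)+10).astype(int);print(x0,y0,x1,y1)
x0=max(x0,0);y0=max(y0,0);crop('w3',x0,y0,min(x1,512),min(y1,384),3.5,'c4')
E
```

```text
[ 0.5723772  -0.0213731   0.19166475] [-3.17939079e-05 -1.67645237e-01  9.85847316e-01  3.77754191e-04] [-0.25160642  0.38563966  0.29064692  1.84910044 -0.13617969  0.92623378
  2.0086046 ]
{'c1': array([209.7,  78.6]), 'c2': array([301.2,  79. ]), 'c3': array([214.6, 220.8]), 'c4': array([294.5, 221.1]), 'post': array([255.6, 117. ]), 'hole': array([254.9, 198.3])}
199 68 311 231
```

View pics/c4.png

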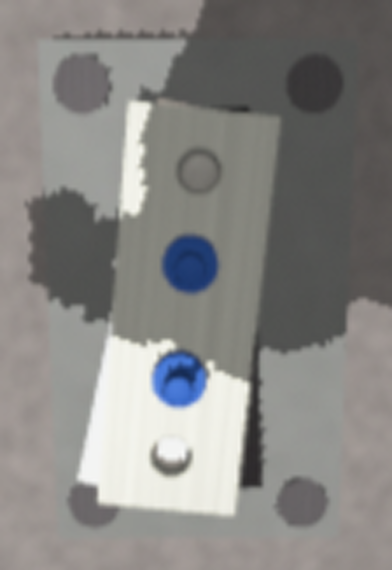

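In this view the cell is square to the camera. Bolts are at (82,82), (315,83) and (302,501), the post at (199,170) and the cover hole at (171,455). White sticks out at bottom-left (78,483), graphite at bottom-right (262,487).

```bash
python3 - <<'E'
from h import *
P=lambda u,v,z:ray('w3',199+u/3.5-.36,68+v/3.5-.36,z)[:2]
b1,b2,b4=P(82,82,.022),P(315,83,.022),P(302,501,.022)
c=(b1+b4)/2; d=b4-b2; yaw=np.arctan2(d[1],d[0]); e=b2-b1
print('c',c,np.degrees(yaw),np.degrees(np.arctan2(e[1],e[0]))-90,np.linalg.norm(d),np.linalg.norm(e))
ax=np.array([np.cos(yaw),np.sin(yaw)]);n=np.array([-ax[1],ax[0]])
for k,u,v,z in [('post',199,170,.058),('chole',171,455,.048),('whBL',78,483,.038),('grBR',262,487,.03),('covBL',97,500,.048),('covBR',236,515,.048),('TL',38,40,.022),('BRc',337,540,.022)]:
    p=P(u,v,z);print(k,p.round(4),((p-c)@ax*1e3).round(1),((p-c)@n*1e3).round(1))
print('hole',c+.04*ax)
E
```

```text
c [ 0.54983435 -0.02479996] 19.43126271115781 19.110047559898888 0.12619075538786043 0.0662043034614217
post [ 0.5119 -0.0384] -40.3 -0.2
chole [ 0.5899 -0.0192] 39.7 -8.1
whBL [ 0.6105 -0.0419] 51.6 -36.3
grBR [0.5959 0.0123] 55.7 19.7
covBL [ 0.6101 -0.0351] 53.4 -29.8
covBR [0.601  0.0048] 58.1 10.9
TL [ 0.4946 -0.0921] -74.5 -45.1
BRc [0.6072 0.0429] 76.7 44.8
hole [ 0.587556   -0.01149293]
```

>>> arm_command:
  rows:
    - [[-1,-1.5,3.6,-0.5,0,0,0],[-1,-1.5,3.6,-0.5,0,0,0],[-1,-1.5,3.6,-0.5,0,0,0],[-1,-1.5,3.6,-0.5,0,0,0],[-1,-1.5,3.6,-0.5,0,0,0],[-1,-1.5,3.6,-0.5,0,0,0],[-1,-1.5,3.6,-0.5,0,0,0],[-1,-0.3,0,-3,0,0,0],[-1,0,0,0,0,0,0],[-1,0,0,0,0,0,0],[-1,0,0,0,0,0,0]]

```text
clock: 3.42
ee_pos: [0.4659, 0.2286, 0.1277]
eef_rot: [0.001, -0.166, 0.986, 0.0]
force: [0.6, -0.4, -0.4]
opening: 0.0853
gripper_force: 0.0
```

>>> arm_command:
  rows:
    - [[-1,-0.1,0.1,-2.4,0,0,0],[-1,0,0.05,-2.4,0,0,0],[-1,0,0,-1.5,0,0,0],[-1,0,0,-0.7,0,0,0],[-1,0,0,0,0,0,0],[-1,0,0,0,0,0,0]]

```text
clock: 3.92
ee_pos: [0.4652, 0.2303, 0.0574]
eef_rot: [0.001, -0.166, 0.986, 0.0]
force: [-0.4, 0.1, 0.1]
opening: 0.0856
gripper_force: 0.0
```

>>> arm_command:
  rows:
    - [[1,0,0,0,0,0,0],[1,0,0,0,0,0,0],[1,0,0,0,0,0,0],[1,0,0,0,0,0,0],[1,0,0,0,0,0,0],[1,0,0,0,0,0,0],[1,0,0,0,0,0,0],[1,0,0,0,0,0,0],[1,0,0,0,0,0,0],[1,0,0,0,0,0,0]]

```text
clock: 4.75
ee_pos: [0.4642, 0.2309, 0.0567]
eef_rot: [0.0, -0.167, 0.986, 0.0]
force: [-0.7, 0.1, 5.6]
opening: 0.0142
gripper_force: 58.4
```

>>> arm_command:
  rows:
    - [[1,0,0,0.5,0,0,0],[1,0,0,1.5,0,0,0],[1,0,0,2,0,0,0],[1,0,0,3,0,0,0],[1,0,0,1,0,0,0],[1,0,0,0,0,0,0],[1,0,0,0,0,0,0],[1,0,0,0,0,0,0]]

```text
clock: 5.42
ee_pos: [0.4631, 0.2303, 0.1351]
eef_rot: [-0.001, -0.167, 0.986, -0.0]
force: [0.2, 0.7, -1.5]
opening: 0.0142
gripper_force: 58.5
```

```bash
python3 - <<'E'
from h import *
shot('wrist','w4');shot('side','side1');s=ctrl.read_state(); print(s['ee_pos'],s['eef_rot'],s['force'],s['opening'])
p=proj('side1',s['ee_pos']).astype(int);print(p)
a=cv2.imread('pics/side1.png')[p[1]-45:p[1]+45,p[0]-45:p[0]+45];a=cv2.resize(a,(450,450),interpolation=cv2.INTER_CUBIC)
b=cv2.imread('pics/w4.png')[180:384,170:340];b=cv2.resize(b,(340,408),interpolation=cv2.INTER_CUBIC)
o=np.zeros((450,790,3),np.uint8);o[:,:450]=a;o[:408,450:]=b;cv2.imwrite('pics/c5.png',o)
E
```

```text
[0.46308054 0.2302581  0.13481178] [-1.30928210e-03 -1.66788810e-01  9.85991629e-01 -5.34803646e-04] [ 0.27458309 -0.26207299 -0.25144022] 0.013978514018870675
[279 220]
```

View pics/c5.png

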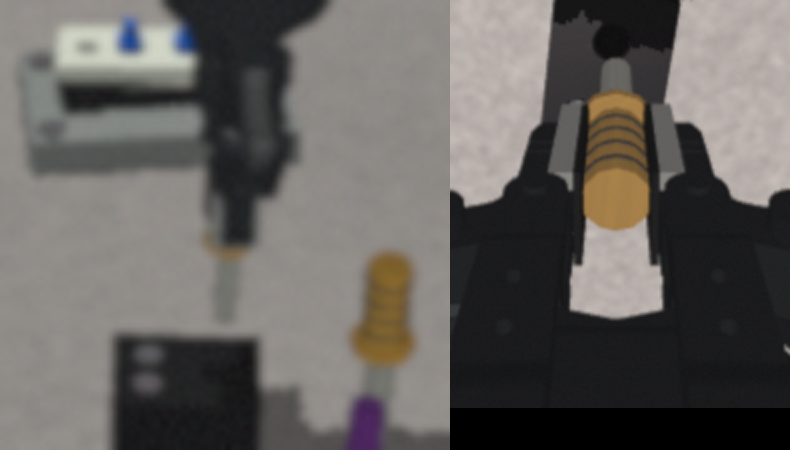

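The rod is held and hangs upright. In the wrist crop the shank tip is at (616,60). I'll check the tip against the TCP.

```bash
python3 - <<'E'
from h import *
s=ctrl.read_state()
im=cv2.imread('pics/w4.png')
# predicted tip pixel and its circle
for dz in (.083,):
    for dx,dy in [(0,0)]:
        p=s['ee_pos'];print('pred tip',proj('w4',[p[0],p[1],p[2]-.0517]))
crop('w4',230,195,280,235,12,'c6')
u,v=170+(616-450)/2-.25,180+62/2-.25
print(ray('w4',u,v,p[2]-.0517)-p, ray('w4',170+(616-450)/2-.25,180+203/2-.25,p[2]+.0293)-p)
h=.5878,-.0117
n=np.array([-.329,.944])
print('to cover hole from here cm',(np.array([.5901,-.0190])-p[:2])*100)
E
```

```text
pred tip [251.17674568 213.2921833 ]
[-0.0021437   0.00041681 -0.0517    ] [0.00120345 0.00162253 0.0293    ]
to cover hole from here cm [ 12.70194595 -24.92580975]
```

View pics/c6.png

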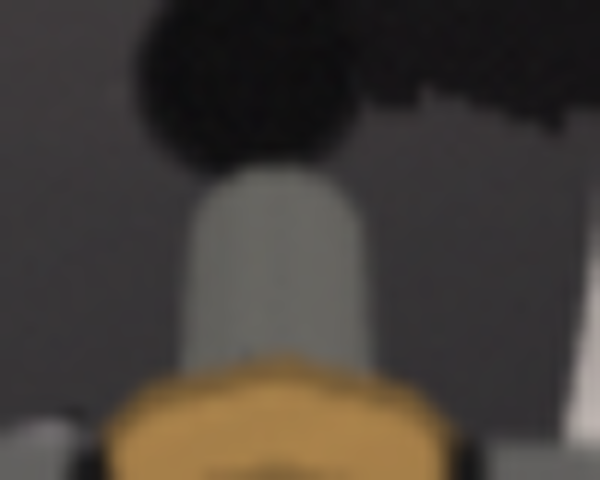

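>>> arm_command:
  rows:
    - [[1,1.8,-3.5,0,0,0,0],[1,1.8,-3.6,0,0,0,0],[1,1.8,-3.6,0,0,0,0],[1,1.8,-3.6,0,0,0,0],[1,1.8,-3.6,0,0,0,0],[1,1.8,-3.6,0,0,0,0],[1,1.9,-3.5,-1,0,0,0],[1,0,0,-1.2,0,0,0],[1,0,0,0,0,0,0],[1,0,0,0,0,0,0],[1,0,0,0,0,0,0]]

```text
clock: 6.43
ee_pos: [0.5904, -0.0177, 0.1137]
eef_rot: [-0.001, -0.168, 0.986, 0.0]
force: [1.2, 0.0, -0.8]
opening: 0.0139
gripper_force: 58.7
```

```bash
python3 - <<'E'
from h import *
shot('wrist','w5');s=ctrl.read_state();p=s['ee_pos'];print(p,s['eef_rot'],s['force'])
t=proj('w5',[p[0],p[1],p[2]-.0517]);print('tip',t,'hole0',proj('w5',[.5901,-.0190,.048]))
x,y=t.astype(int);print(x,y);crop('w5',x-45,y-40,x+45,y+30,8,'c7')
E
```

```text
[ 0.59071279 -0.01752008  0.11418526] [-2.19662915e-04 -1.67929553e-01  9.85798886e-01  4.17110405e-04] [-0.24812287  0.91715795  0.00111104]
tip [251.2699887  214.20990168] hole0 [249.73047823 205.96737792]
251 214
```

View pics/c7.png

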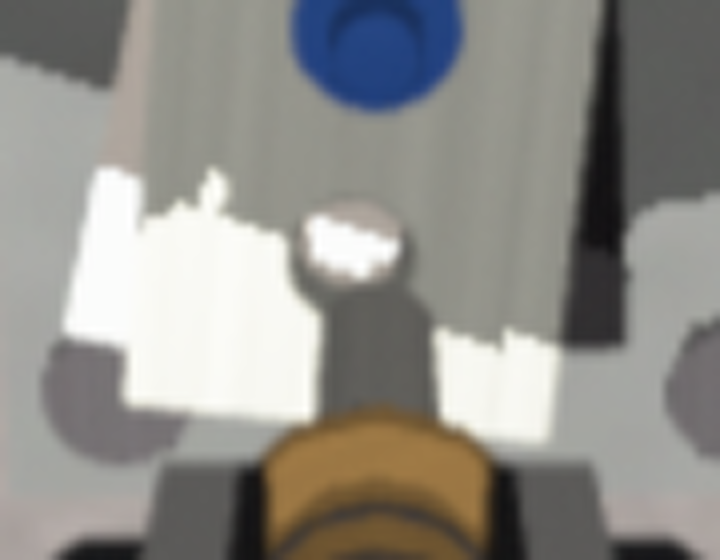

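The shank tip centre is near (376,325) and the hole at (350,246). The tip needs to move about −2.4 mm across and −1.5 mm along the cell. I'll correct that and come down close.

>>> arm_command:
  rows:
    - [[1,-0.06,-0.28,-0.4,0,0,0],[1,0,0,-0.4,0,0,0],[1,0,0,-0.3,0,0,0],[1,0,0,0,0,0,0],[1,0,0,0,0,0,0],[1,0,0,0,0,0,0]]

```text
clock: 6.98
ee_pos: [0.5905, -0.0219, 0.1034]
eef_rot: [0.0, -0.167, 0.986, 0.0]
force: [-0.2, -0.1, -1.2]
opening: 0.014
gripper_force: 58.7
```

>>> arm_command:
  rows:
    - [[1,0,0,-0.1,0,0,0],[1,0,0,-0.1,0,0,0],[1,0,0,-0.1,0,0,0],[1,0,0,-0.1,0,0,0],[1,0,0,-0.1,0,0,0],[1,0,0,0,0,0,0],[1,0,0,0,0,0,0],[1,0,0,0,0,0,0]]

```text
clock: 7.65
ee_pos: [0.5904, -0.022, 0.0982]
eef_rot: [-0.0, -0.167, 0.986, 0.0]
force: [0.1, -0.2, -0.4]
opening: 0.0142
gripper_force: 58.7
```

>>> arm_command:
  rows:
    - [[1,0,0.1,-0.05,0,0,0],[1,0,0,-0.1,0,0,0],[1,0,0,-0.1,0,0,0],[1,0,0,0,0,0,0],[1,0,0,0,0,0,0],[1,0,0,0,0,0,0]]

```text
clock: 8.15
ee_pos: [0.5905, -0.0211, 0.0958]
eef_rot: [0.0, -0.167, 0.986, 0.0]
force: [0.1, 0.3, -0.9]
opening: 0.0142
gripper_force: 58.7
```

>>> arm_command:
  rows:
    - [[1,0,0,-0.1,0,0,0],[1,0,0,-0.1,0,0,0],[1,0,0,-0.1,0,0,0],[1,0,0,-0.1,0,0,0],[1,0,0,0,0,0,0],[1,0,0,0,0,0,0],[1,0,0,0,0,0,0]]

```text
clock: 8.73
ee_pos: [0.5905, -0.0211, 0.0918]
eef_rot: [0.0, -0.167, 0.986, 0.0]
force: [0.2, -0.2, -0.8]
opening: 0.014
gripper_force: 58.7
```

>>> arm_command:
  rows:
    - [[1,0,0,-0.1,0,0,0],[1,0,0,-0.1,0,0,0],[1,0,0,0,0,0,0],[1,0,0,0,0,0,0],[1,0,0,0,0,0,0]]

```text
clock: 9.15
ee_pos: [0.5904, -0.0211, 0.0898]
eef_rot: [-0.0, -0.167, 0.986, 0.0]
force: [-0.0, -0.4, -1.0]
opening: 0.014
gripper_force: 58.7
```

>>> arm_command:
  rows:
    - [[1,0,0,-0.1,0,0,0],[1,0,0,0,0,0,0],[1,0,0,0,0,0,0]]

```text
clock: 9.4
ee_pos: [0.5908, -0.0211, 0.0893]
eef_rot: [0.0, -0.167, 0.986, -0.0]
force: [-0.6, -0.7, 3.6]
opening: 0.0142
gripper_force: 59.3
```

>>> arm_command:
  rows:
    - [[1,0,0,-0.05,0,0,0],[1,0,0,0,0,0,0],[1,0,0,0,0,0,0]]

```text
clock: 9.65
ee_pos: [0.591, -0.0212, 0.0892]
eef_rot: [0.001, -0.167, 0.986, -0.0]
force: [-1.4, -0.3, 6.9]
opening: 0.014
gripper_force: 59.5
```

The tip rests on the white frame at TCP z of about 0.0895, with a stiffness of about 8 N/mm. Next I'll peck-search toward −y, where the white frame sticks out.

>>> arm_command:
  rows:
    - [[1,0,0,0.15,0,0,0],[1,0.03,-0.15,0,0,0,0],[1,0,0,-0.15,0,0,0],[1,0,0,0,0,0,0]]

```text
clock: 9.98
ee_pos: [0.5914, -0.0229, 0.0891]
eef_rot: [0.001, -0.167, 0.986, -0.0]
force: [-1.9, -0.5, 7.9]
opening: 0.014
gripper_force: 59.9
```

>>> arm_command:
  rows:
    - [[1,0,0,0.15,0,0,0],[1,0.03,-0.15,0,0,0,0],[1,0,0,-0.15,0,0,0],[1,0,0,0,0,0,0]]

```text
clock: 10.32
ee_pos: [0.5917, -0.0247, 0.0889]
eef_rot: [0.001, -0.167, 0.986, -0.0]
force: [-1.9, -0.3, 7.4]
opening: 0.0141
gripper_force: 59.8
```

>>> arm_command:
  rows:
    - [[1,0,0,0.15,0,0,0],[1,0.02,-0.15,0,0,0,0],[1,0,0,-0.15,0,0,0],[1,0,0,0,0,0,0]]

```text
clock: 10.65
ee_pos: [0.5918, -0.0264, 0.0887]
eef_rot: [0.0, -0.166, 0.986, -0.0]
force: [-0.3, -2.0, 6.5]
opening: 0.0142
gripper_force: 59.8
```

>>> arm_command:
  rows:
    - [[1,0,0,0.15,0,0,0],[1,0.01,-0.12,0,0,0,0],[1,0,0,-0.15,0,0,0],[1,0,0,0,0,0,0]]

```text
clock: 10.98
ee_pos: [0.5918, -0.0275, 0.0886]
eef_rot: [0.0, -0.167, 0.986, -0.0]
force: [-0.7, -1.2, 4.6]
opening: 0.014
gripper_force: 59.7
```

>>> arm_command:
  rows:
    - [[1,0,0,0.15,0,0,0],[1,0.01,-0.12,0,0,0,0],[1,0,0,-0.15,0,0,0],[1,0,0,0,0,0,0]]

```text
clock: 11.32
ee_pos: [0.5918, -0.0285, 0.0884]
eef_rot: [0.0, -0.167, 0.986, -0.0]
force: [-0.2, -0.6, 4.8]
opening: 0.0143
gripper_force: 59.4
```

>>> arm_command:
  rows:
    - [[1,0,0,0.15,0,0,0],[1,0.01,-0.12,0,0,0,0],[1,0,0,-0.15,0,0,0],[1,0,0,0,0,0,0]]

```text
clock: 11.65
ee_pos: [0.5911, -0.029, 0.0877]
eef_rot: [-0.0, -0.167, 0.986, 0.0]
force: [0.0, -0.9, -0.9]
opening: 0.0138
gripper_force: 59.0
```

The rod has dropped into the white frame. Lowering onto the graphite, whose top should be at TCP z of about 0.0812.

>>> arm_command:
  rows:
    - [[1,0,-0.05,-0.1,0,0,0],[1,0,0,-0.1,0,0,0],[1,0,0,-0.1,0,0,0],[1,0,0,0,0,0,0]]

```text
clock: 11.98
ee_pos: [0.5913, -0.0296, 0.085]
eef_rot: [-0.0, -0.167, 0.986, 0.0]
force: [1.1, -0.1, -0.2]
opening: 0.0144
gripper_force: 59.1
```

>>> arm_command:
  rows:
    - [[1,0,0,-0.1,0,0,0],[1,0,0,-0.1,0,0,0],[1,0,0,-0.07,0,0,0],[1,0,0,0,0,0,0],[1,0,0,0,0,0,0]]

```text
clock: 12.4
ee_pos: [0.5915, -0.0296, 0.0825]
eef_rot: [-0.0, -0.167, 0.986, 0.0]
force: [0.6, 0.0, -1.2]
opening: 0.0143
gripper_force: 59.1
```

Now I'll sweep back to the base line, carrying the cover and the white frame with the tip 1 mm above the graphite.

>>> arm_command:
  rows:
    - [[1,-0.02,0.16,0,0,0,0],[1,-0.02,0.16,0,0,0,0],[1,-0.03,0.17,0,0,0,0],[1,-0.03,0.17,0,0,0,0],[1,-0.03,0.17,0,0,0,0],[1,-0.04,0.17,0,0,0,0],[1,-0.04,0.17,0,0,0,0],[1,-0.05,0.17,0,0,0,0],[1,-0.05,0.17,0,0,0,0],[1,-0.05,0.17,0,0,0,0],[1,0,0,0,0,0,0],[1,0,0,0,0,0,0]]

```text
clock: 13.4
ee_pos: [0.5879, -0.0126, 0.0826]
eef_rot: [-0.0, -0.167, 0.986, 0.0]
force: [-0.0, -0.6, -0.5]
opening: 0.0142
gripper_force: 59.1
```

>>> arm_command:
  rows:
    - [[1,0,0,-0.1,0,0,0],[1,0,0,-0.1,0,0,0],[1,0,0,0,0,0,0],[1,0,0,0,0,0,0]]

```text
clock: 13.73
ee_pos: [0.5883, -0.0128, 0.0812]
eef_rot: [0.0, -0.167, 0.986, 0.0]
force: [-0.2, 0.2, 4.6]
opening: 0.0139
gripper_force: 59.6
```

Contact with the graphite at about 4 N. Pecking toward +y.

>>> arm_command:
  rows:
    - [[1,0,0,0.12,0,0,0],[1,-0.05,0.14,0,0,0,0],[1,0,0,-0.12,0,0,0],[1,0,0,0,0,0,0]]

```text
clock: 14.07
ee_pos: [0.5878, -0.0114, 0.081]
eef_rot: [0.0, -0.167, 0.986, 0.0]
force: [-1.4, -0.9, 5.1]
opening: 0.0144
gripper_force: 59.5
```

>>> arm_command:
  rows:
    - [[1,0,0,0.12,0,0,0],[1,-0.05,0.12,0,0,0,0],[1,0,0,-0.12,0,0,0],[1,0,0,0,0,0,0]]

```text
clock: 14.4
ee_pos: [0.5866, -0.0101, 0.0801]
eef_rot: [-0.0, -0.167, 0.986, 0.0]
force: [1.0, -0.1, -0.2]
opening: 0.0143
gripper_force: 59.1
```

>>> arm_command:
  rows:
    - [[1,0,0,0.12,0,0,0],[1,-0.05,0.12,0,0,0,0],[1,0,0,-0.12,0,0,0],[1,0,0,0,0,0,0]]

```text
clock: 14.73
ee_pos: [0.5863, -0.009, 0.0804]
eef_rot: [-0.0, -0.167, 0.986, 0.0]
force: [-0.2, -0.4, -0.7]
opening: 0.0141
gripper_force: 59.1
```

It's in the graphite. Going deeper, stopping 1–2 mm above the base.

>>> arm_command:
  rows:
    - [[1,0,0,-0.1,0,0,0],[1,0,0,-0.1,0,0,0],[1,0,0,-0.1,0,0,0],[1,0,0,0,0,0,0]]

```text
clock: 15.07
ee_pos: [0.5863, -0.0091, 0.0773]
eef_rot: [-0.0, -0.167, 0.986, 0.0]
force: [-1.2, -0.2, -0.5]
opening: 0.0145
gripper_force: 59.1
```

>>> arm_command:
  rows:
    - [[1,0,0,-0.1,0,0,0],[1,0,0,-0.1,0,0,0],[1,0,0,-0.05,0,0,0],[1,0,0,0,0,0,0]]

```text
clock: 15.4
ee_pos: [0.5863, -0.0091, 0.0749]
eef_rot: [-0.0, -0.167, 0.986, 0.0]
force: [0.0, 0.2, -1.6]
opening: 0.0137
gripper_force: 59.1
```

>>> arm_command:
  rows:
    - [[1,0.05,-0.1,0,0,0,0],[1,0.06,-0.11,0,0,0,0],[1,0.05,-0.1,0,0,0,0],[1,0,0,0,0,0,0],[1,0,0,-0.1,0,0,0],[1,0,0,-0.1,0,0,0],[1,0,0,-0.05,0,0,0],[1,0,0,0,0,0,0],[1,0,0,0,0,0,0]]

```text
clock: 16.15
ee_pos: [0.588, -0.0122, 0.0725]
eef_rot: [-0.0, -0.167, 0.986, 0.0]
force: [-0.1, -0.6, -0.1]
opening: 0.0143
gripper_force: 59.0
```

The tip is into the base hole with no force. I'll continue down gently.

>>> arm_command:
  rows:
    - [[1,0,0,-0.1,0,0,0],[1,0,0,-0.1,0,0,0],[1,0,0,-0.1,0,0,0],[1,0,0,0,0,0,0]]

```text
clock: 16.48
ee_pos: [0.5879, -0.0121, 0.0693]
eef_rot: [-0.0, -0.167, 0.986, 0.0]
force: [-0.3, 0.4, 0.1]
opening: 0.0139
gripper_force: 59.0
```

>>> arm_command:
  rows:
    - [[1,0,0,-0.15,0,0,0],[1,0,0,-0.15,0,0,0],[1,0,0,-0.1,0,0,0],[1,0,0,0,0,0,0]]

```text
clock: 16.82
ee_pos: [0.5878, -0.0122, 0.0653]
eef_rot: [-0.0, -0.167, 0.986, 0.0]
force: [0.1, 0.4, -0.1]
opening: 0.0143
gripper_force: 59.0
```

>>> arm_command:
  rows:
    - [[1,0,0,-0.15,0,0,0],[1,0,0,-0.15,0,0,0],[1,0,0,-0.1,0,0,0],[1,0,0,0,0,0,0]]

```text
clock: 17.15
ee_pos: [0.5878, -0.0122, 0.0613]
eef_rot: [-0.0, -0.167, 0.986, 0.0]
force: [0.2, -0.9, -1.0]
opening: 0.0145
gripper_force: 59.0
```

>>> arm_command:
  rows:
    - [[1,0,0,-0.15,0,0,0],[1,0,0,-0.15,0,0,0],[1,0,0,-0.15,0,0,0],[1,0,0,0,0,0,0]]

```text
clock: 17.48
ee_pos: [0.5878, -0.0121, 0.0567]
eef_rot: [-0.0, -0.167, 0.986, 0.0]
force: [0.1, -0.9, -0.5]
opening: 0.0142
gripper_force: 59.0
```

>>> arm_command:
  rows:
    - [[1,0,0,-0.1,0,0,0],[1,0,0,-0.1,0,0,0],[1,0,0,-0.05,0,0,0],[1,0,0,0,0,0,0]]

```text
clock: 17.82
ee_pos: [0.5882, -0.0122, 0.0547]
eef_rot: [0.0, -0.167, 0.986, -0.0]
force: [0.4, 0.3, 0.7]
opening: 0.0141
gripper_force: 59.0
```

>>> arm_command:
  rows:
    - [[1,0,0,-0.04,0,0,0],[1,0,0,0,0,0,0],[1,0,0,0,0,0,0]]

```text
clock: 18.07
ee_pos: [0.5884, -0.0122, 0.0546]
eef_rot: [0.0, -0.167, 0.986, -0.0]
force: [-1.2, -0.1, 4.6]
opening: 0.0144
gripper_force: 59.1
```

Seated: firm at 4.6 N with z at the expected home height. Releasing and backing off.

>>> arm_command:
  rows:
    - [[0,0,0,0.05,0,0,0],[0,0,0,0,0,0,0],[0,0,0,0,0,0,0],[0,0,0,0,0,0,0],[0,0,0,0,0,0,0],[0,0,0,0,0,0,0]]

```text
clock: 18.57
ee_pos: [0.5879, -0.0121, 0.0545]
eef_rot: [-0.0, -0.167, 0.986, 0.0]
force: [-0.1, 0.3, -0.3]
opening: 0.0422
gripper_force: 0.0
```

>>> arm_command:
  rows:
    - [[0,0,0,1,0,0,0],[0,0,0,2,0,0,0],[0,0,0,3,0,0,0],[0,0,0,3,0,0,0],[0,0,0,3,0,0,0],[0,0,0,0,0,0,0],[0,0,0,0,0,0,0],[0,0,0,0,0,0,0]]

```text
clock: 19.23
ee_pos: [0.5877, -0.012, 0.1748]
eef_rot: [-0.0, -0.167, 0.986, 0.0]
force: [-0.6, -0.3, -1.6]
opening: 0.0429
gripper_force: 0.0
```

```bash
python3 - <<'E'
from h import *
shot('wrist','w9');shot('side','s9');s=ctrl.read_state();print(s['ee_pos'],s['force'],s['opening'],s['clock'])
b=cv2.imread('pics/s9.png')[150:230,215:315];a=cv2.imread('pics/w9.png')[60:384,100:412]
a=cv2.resize(a,(385,400));b=cv2.resize(b,(400,320),interpolation=cv2.INTER_CUBIC)
o=np.zeros((400,785,3),np.uint8);o[:,:385]=a;o[:320,385:]=b;cv2.imwrite('pics/c9.png',o)
E
```

```text
[ 0.58711189 -0.01213846  0.17357336] [ 0.51798183  0.60980673 -0.41233705] 0.04245519267380179 19.3333
```

View pics/c9.png

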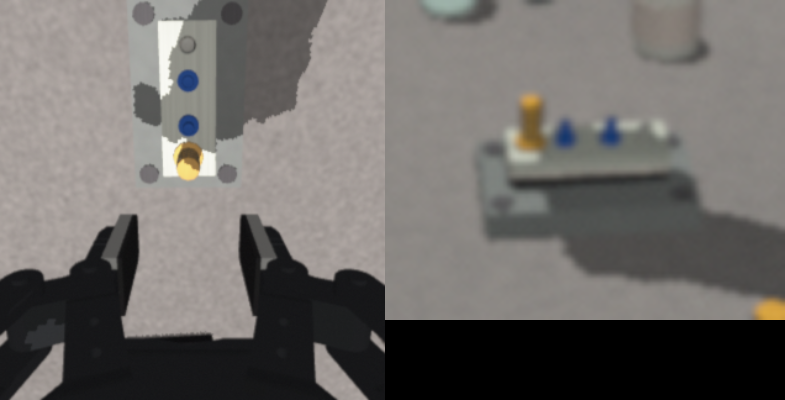

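The final picture shows the rod upright at (188,160) in the wrist view. Its collar sits on the cover, the stack is in line with the base, and the gripper is clear. Handing in.

```bash
python3 -c "
from cell import ctrl
print(ctrl.sign_off())"
```

```text
the job is handed in; nothing more can be done
None
```

The alignment rod is through all three plates and the base, with its collar on the cover and the gripper released. I handed the job in at about 19 s, with pressing forces up to about 8 N in the readings; sign-off returned no verdict.

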